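Fit the keyed stub shaft into the belt drive and hold it home

ROBOT

A 6-joint arm with a two-finger parallel gripper is mounted at the origin on a cart in front of the work surface, level with it; the furniture and walls round the work are solid. World frame = base frame: x ahead of the robot, y to its left, z up, the work surface at z = 0. Lengths are in m, angles in rad, forces in N, time in s.
With the tool pointing down it reaches from about 0.3 to 0.875 m from the base axis. Payload 6.4 kg.
Tool frame: the origin (TCP) lies midway between the tips of the shut fingers; the grasp point (between the pads) lies 19 mm behind it (grasp_offset is the distance from the TCP to the grasp point, in m); z points along the fingers, y is the line along which they close (so a half turn about z gives the same grasp; the last joint's range is limited). The gripper opens to 85 mm and grips with 20 to 120 N. Pads are 22 mm wide; open, the fingers measure 114 mm over their backs; the gripper's body (76 mm by 85 mm) begins 54 mm behind the grasp point. The pads swing forward as they close: fully open they stand 13 mm farther back than shut.
Start: joints at [0.971, 0.181, 1.607, -0, 1.354, -0.206], TCP at [0.221, 0.531, 0.231] pointing down, gripper open.
Joint ranges: [-2.99, 2.99], [-0.89, 2.07], [0.3, 2.58], [-1.14, 4.28], [0, 2.63], [-3.12, 3.12]. Speed limits (rad/s): [2.57, 2.57, 3.01, 3.14, 3.14, 3.14].

INTERFACE

Orientations are given as a unit quaternion [w, x, y, z].
In Python, from bench import * gives the robot as it stands. The module is installed in compiled form; this text tells all that it offers.
- The arm moves only by the tool servo_tool, never from a script. Its argument "commands" is text: rows parted by semicolons, each of 7 numbers parted by spaces: the turn, a rotation vector about the tool's x, y, z in rad, then the shift along the tool's x, y, z in mm, then the opening, from 0 (shut) to 1 (fully open). In form: wx wy wz dx dy dz claw; .... A call has 1 to 5 rows; each row shifts and turns the commanded pose from where the row before left it, along the tool's axes as they then stand; what a row does not reach is not made up. A row lasts 1/8 s, in which the tool goes at most 62.5 mm and 10.7 degrees, less where a joint would pass 70% of its speed; a pose out of reach is approached as far as the arm can. A call with a gripper value outside its range is refused whole. The fingers move at their own pace and stop on an object; the grip force is fixed at half the most. Time passes only in rows, so rows that do not move let the fingers close. It gives the time, the measured TCP pose, the force, the opening and the grip force at its end, in the units of the state.
- get_obs(): the state, without advancing time (a new reading comes with each control period).
- camera(name): name is "side" or "top"; returns the picture (384x512x3 uint8, blue, green, red); there is no depth.
- calibration(name): a dict with "fx", "fy", "cx", "cy" (pixels), "k1" (the pictures are not rectified: a ray, as slopes to the right and down, at radius r is drawn at 1 + k1 r^2 times it, then the intrinsics apply), "R" (3x3) and "t" (3): a world point X has camera coordinates R X + t. Camera axes: x right, y down, z forward; pixel columns grow to the right and rows downward; lengths in m; the calibration is good to about 2 mm. A picture is of the moment at which its call begins. calibration takes no time and is no camera call.
- hand_in(): hands the job in; it is judged then, once.
The state is a dict: "time_s": time; "q": joint angles; "dq": joint speeds; "joint_efforts": joint torques, N m; "eef_pos": TCP position; "eef_rot": TCP orientation; "wrist_force": force on the tool from outside, world axes, zero at the start; "torque": the same for the moment, N m; "opening": opening from 0.0 (shut) to 1.0 (fully open); "grasp_force": force on a finger pad.
Only numpy, scipy, OpenCV 4.12 (cv2) and the standard library are available. Lean on these libraries where they do the work, as an engineer would, in place of code of your own. Each camera call takes 0.05 s, during which the arm holds its last target. There are 200 camera calls.

TASK

The belt's gear drive lies on the stopped belt with its hub facing up: first press the mushroom-headed oiler plunger on top of its housing right down to its stop and let it spring back up, so that the bore is oiled. Then take the stub shaft that has the key on its side out of the stand (leave the plain one and the tools alone), put it nose first into the hub, turn it until the key slips into the keyway, and keep pushing against the spring in the bore until its collar sits on the hub face. Finish while still holding the shaft pushed fully home like that, do not let go: a colleague will then tighten the set screw.

Things in the scene. Friction and masses are not known exactly. Their poses are not given: they have to be found in the camera images.
- oiler_top (a point): centre of the flat top of the oiler's black mushroom head (24 mm across, about 111 mm above the belt when up). It stands upright on the gear housing, 66 mm from the hub axis on the side away from the motor. It moves straight down
- oiler (a joint): how far the oiler plunger is pressed, m: 0 up, 0.008 at its stop; spring of 2 N rising to 7 N at the stop; it springs back by itself
- hub_face (a point): centre of the bore (23.5 mm across) in the flat top face of the steel hub, a ring 48 mm across, 82 mm above the belt; z is up along the bore. A spring plunger waits 42 mm down the bore and resists with 5 N there, rising to 8 N when the shaft is home, 50 mm deep; released, the shaft springs back up. The hub is stiff and does not turn under a light push
- keyway (a point): mouth of the hub's keyway, at the height of the face, 14 mm from the axis on the -x side of hub_face. The keyway is a slot 9.5 mm wide that reaches out to 16.5 mm from the axis along the whole bore. Its direction changes from start to start, within 40 degrees of world -x
- gear_drive: the fixed gear drive: housing 144 x 92 mm with its top (flat cover and screw heads) 7 to 10 mm below the hub face; origin on the belt under the hub axis; the motor, 64 mm thick, runs out horizontally to 176 mm from that axis along its +x, its terminal box up to 80 mm above the belt; the oiler lies on its -x side
- shaft_mid (a point): middle of the loose keyed steel stub shaft (0.25 kg, 101 mm tall), on its axis 50.5 mm above its lower end; z is up along it. It stands upright in one of the stand's two holes, its lower end 9 mm above the belt. Shaft 22 mm in diameter up to 50 mm from the lower end, nose chamfered to 17 mm over the last 3 mm, then a collar 34 mm in diameter from 50 to 56 mm, then a square tang
- tang (a point): middle of the keyed shaft's square tang, where it is gripped: 16 x 16 mm, from 56 to 101 mm above the lower end, its flats square to the x and y of shaft_mid (same axes)
- key_mid (a point): middle of the key's outer part, 13 mm from the axis on the -x side of shaft_mid. The key is 8 mm wide, stands out to 15 mm from the axis and runs from 18 to 48 mm above the lower end, so the nose enters the bore 18 mm before the key meets the hub face. At the start it faces within 40 degrees of world -x. It goes in when the -x sides of shaft and hub are in line
- shaft_end (a point): centre of the lower end of the keyed shaft, same axes as shaft_mid
- plain_mid (a point): middle of the other stub shaft, same shape but without a key, in the other hole of the stand, 80 mm away: to be left alone
- shaft_stand: grey plastic stand fixed on the belt, 160 x 44 x 24 mm, origin under its centre; its two round holes, 24 mm across and 15 mm deep, lie 40 mm either side of the centre along its x
- hex_key: hexagon key lying on the belt, 26 x 69 x 4 mm: bystander
- small_screwdriver: small screwdriver lying on the belt, 131 mm long, 12 mm thick: bystander
- post (a point): foot of the fixed square aluminium post, 45 mm wide and over 1 m tall, that stands upright at the belt's right rail: keep the arm clear of it
There are look-alikes about, which are no part of the job. Leave any blue, orange or red look-alike of the part that bears shaft_mid alone.

How it is judged:
By the outcome, as a careful person would: the job done as asked, in the order asked, and still so for the second after the job is handed in, while the arm keeps its last pose, push and grip.
It also fails if it takes over 51 s, if anything falls off the work surface, if the arm or the gripper's body presses on something with over 40 N, if the wrist force passes 120 N, or if a joint passes its speed limit or range.

## Working session

There is one attempt and no reset: what is moved stays moved. The work goes in short steps, Python scripts to look and compute and a tool call to move; the robot and the scene stay as the last step left them, time stands still between calls to the robot, and variables do not carry over. Pictures are saved under pics/ and viewed, at most 10 in all, crops included, and the job is handed in when it is done.

Besides the shell and the picture viewer there is one more tool, called after "Call:" as name(argument=value, ...) on one line, values as JSON. servo_tool: Moves the arm, as the interface text tells. Its arguments: {"type":"object","properties":{"commands":{"type":"string"}},"required":["commands"]}

```bash
mkdir -p pics; cat > h.py <<'E'
import numpy as np, cv2
from bench import *
def proj(n,X):
    c=calibration(n); p=np.array(c["R"])@np.array(X,float)+np.array(c["t"]); s=p[:2]/p[2]; s=s*(1+c["k1"]*(s@s))
    return np.array([c["fx"]*s[0]+c["cx"],c["fy"]*s[1]+c["cy"]])
def ray(n,u,v):
    c=calibration(n); d=np.array([(u-c["cx"])/c["fx"],(v-c["cy"])/c["fy"]]); s=d.copy()
    for _ in range(20): s=d/(1+c["k1"]*(s@s))
    R=np.array(c["R"]); t=np.array(c["t"]); return -R.T@t, R.T@np.array([s[0],s[1],1])
def onz(n,u,v,z):
    o,d=ray(n,u,v); return o+d*(z-o[2])/d[2]
def tri(a,b):
    (o1,d1),(o2,d2)=ray("top",*a),ray("side",*b)
    s=np.linalg.lstsq(np.c_[d1,-d2],o2-o1,rcond=None)[0]; p,q=o1+s[0]*d1,o2+s[1]*d2
    return (p+q)/2,np.linalg.norm(p-q)
E
python3 - <<'E'
from h import *
for n in("top","side"):
    im=camera(n); cv2.imwrite(f"pics/{n}0.png",im); c=calibration(n); print(n,c["fx"],-np.array(c["R"]).T@c["t"],np.round(c["R"],2).tolist())
a,b=[cv2.imread(f"pics/{n}0.png") for n in("top","side")]
cv2.imwrite("pics/t.png",cv2.resize(a,(800,600)));cv2.imwrite("pics/s.png",cv2.resize(b,(800,600)))
E
```

```text
top 449.93737728470643 [ 0.40997273 -0.00876805  1.20887748] [[0.01, -1.0, 0.02], [-0.99, -0.01, -0.14], [0.14, -0.02, -0.99]]
side 424.04626861961566 [0.56817772 0.81849006 0.50327295] [[-1.0, 0.03, -0.01], [0.02, 0.45, -0.89], [-0.02, -0.89, -0.45]]
```

View pics/t.png

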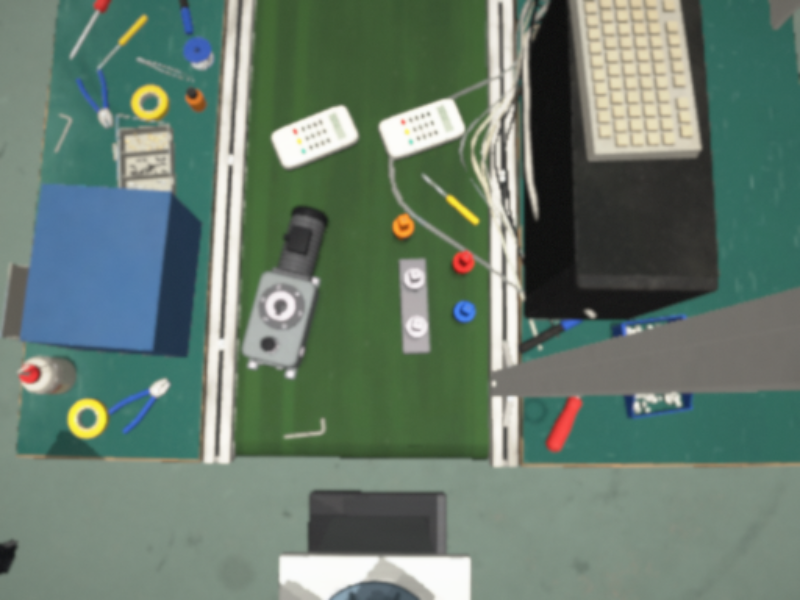

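View pics/s.png

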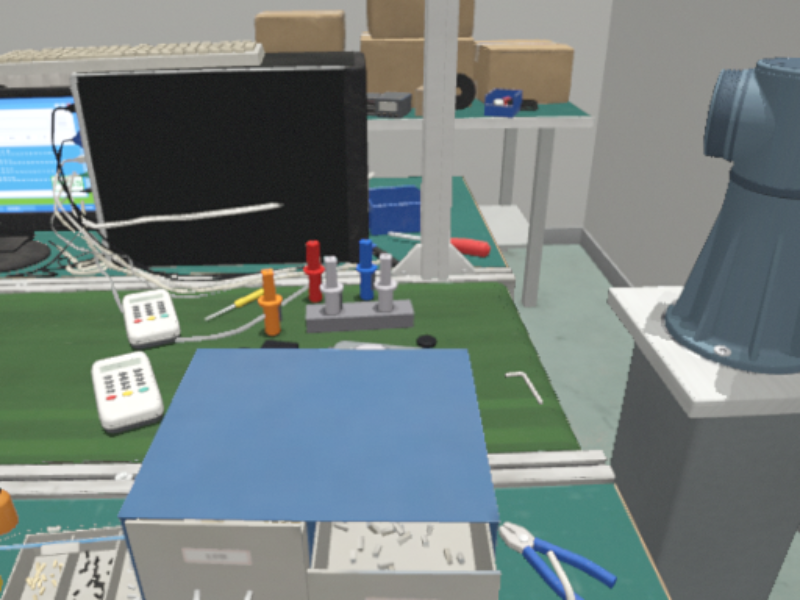

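Top view: the gear drive has its hub at about (279,306), its oiler at (268,344) and its motor going up. The stand's holes are at (414,278) and (416,327). 
Side view: the two steel shafts are at (332,285) and (385,283), and the oiler cap is at (427,341). The hub is hidden behind the blue box.

Possible mix-ups for the keyed shaft, in top-view pixels: orange (403,226), red (463,262), blue (464,311), steel A (414,278) and steel B (416,327). It has to be one of the two steel ones. The close crop should show which has the key.

```bash
python3 - <<'E'
from h import *
a,b=[cv2.imread(f"pics/{n}0.png") for n in("top","side")]
r=lambda im,x,y,w,h,W,H:cv2.resize(im[y:y+h,x:x+w],(W,H),interpolation=cv2.INTER_CUBIC)
A=r(a,250,160,40,70,340,595);B=r(a,150,160,60,90,397,595)
cv2.imwrite("pics/c1.png",np.hstack([A,B]))
cv2.imwrite("pics/c2.png",r(b,190,150,100,75,800,600))
for n,u,v in(("A",265,178),("B",266,209)): print(n,onz("top",u,v,.1))
print(proj("top",[.4,0,.1]),onz("top",179,195,.082),onz("top",171,220,.111),onz("top",316,245,0))
E
```

```text
A [ 0.60210414 -0.05660474  0.1       ]
B [ 0.52422989 -0.0597702   0.1       ]
[241.08680191 259.27961082] [0.55837244 0.15934536 0.082     ] [0.49272185 0.17245503 0.111     ] [ 0.43925551 -0.19958805  0.        ]
```

View pics/c1.png

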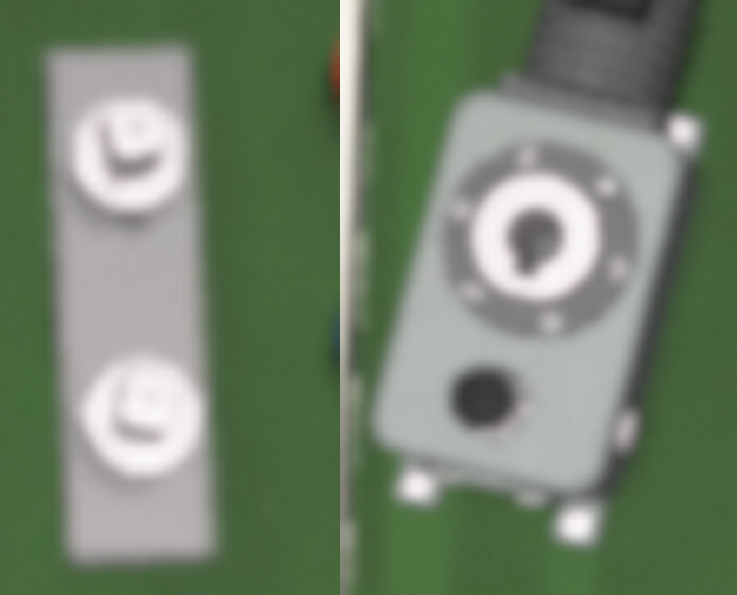

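View pics/c2.png

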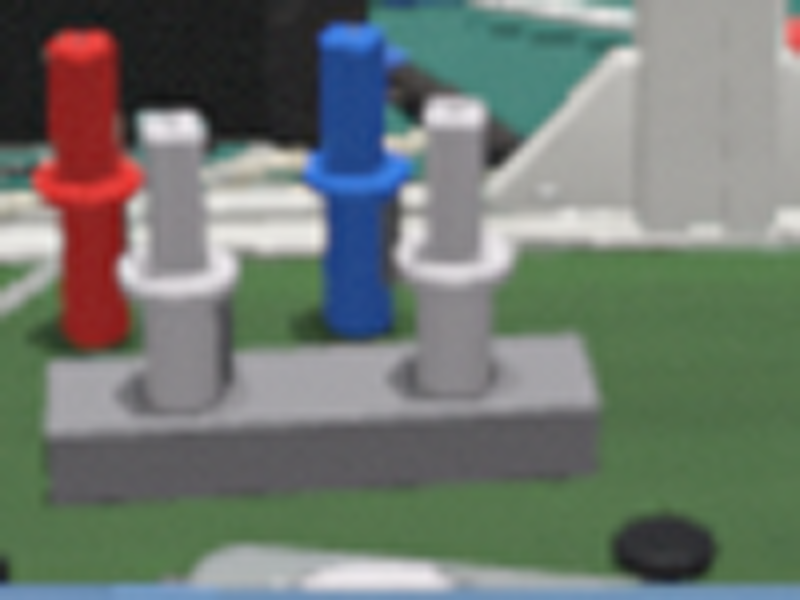

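The side crop shows the key as a dark strip on the right (-x) flank of the left-hand shaft, at crop (225,340). That is steel A, top pixel (265,178), so A is the keyed one; the other shaft is bare. In the top crop the keyway points down and slightly left from the hub centre, (537,237) to (525,272). Next I'll measure these more exactly.

```bash
python3 - <<'E'
from h import *
a,b=[cv2.imread(f"pics/{n}0.png") for n in("top","side")]
def blob(mask,pt):
    n,l,s,c=cv2.connectedComponentsWithStats(mask.astype(np.uint8)); 
    ys,xs=np.nonzero(mask); i=np.argmin((xs-pt[0])**2+(ys-pt[1])**2); k=l[ys[i],xs[i]]; return (l==k),c[k],s[k]
g=a.min(2)
# hub: bright ring outer contour
m,c,s=blob(g>190,(184,194)); cn=max(cv2.findContours(m.astype(np.uint8),0,1)[0],key=len)
e=cv2.minEnclosingCircle(cn); el=cv2.fitEllipse(cn); print("hub",c,s,e,el); hub=onz("top",*el[0],.082); print(hub)
# dark region in hub
cx,cy=el[0]; Y,X=np.mgrid[:384,:512]; d=(g<150)&((X-cx)**2+(Y-cy)**2<8.5**2)
print(g[int(cy)-10:int(cy)+12,int(cx)-10:int(cx)+11])
w=np.clip(220-g.astype(float),0,None)*((X-cx)**2+(Y-cy)**2<8.5**2)
dc=np.array([(w*X).sum(),(w*Y).sum()])/w.sum(); p=onz("top",*dc,.082); print("dark c",dc,p-hub,np.degrees(np.arctan2((p-hub)[1],-(p-hub)[0])))
# oiler
m,c,s=blob((a.max(2)<90)&(X<190)&(Y>205)&(Y<235),(171,220)); print("oil top",c,s); co=c
m,c2,s=blob((b.max(2)<70)&(X>260)&(X<285)&(Y>210),(273,218)); print("oil side",c2,s)
print(onz("top",*co,.108),tri(co,c2)); 
o,dd=ray("side",*c2)
for n,pt in(("A",(265,180)),("B",(266,212))):
    m,c,s=blob(g>185,pt); cn=max(cv2.findContours(m.astype(np.uint8),0,1)[0],key=len); el=cv2.fitEllipse(cn); print(n,s,el,onz("top",*el[0],.064))
print(g[170:188,256:275])
q=get_obs(); print({k:np.round(v,3).tolist() for k,v in q.items()})
for nm,u,v in(("red",463,262),("blue",464,311),("or",403,226)): print(nm,onz("top",u*.64,v*.64,.1))
print("tang A",tri((265.3,175),(211,165.4)))
E
```

```text
hub [179.20673077 195.04326923] [170 186  19  19 208] ((179.15354919433594, 195.26377868652344), 9.429412841796875) ((179.1126251220703, 195.22474670410156), (17.840303421020508, 18.214387893676758), 80.9283447265625)
[0.55780477 0.15904095 0.082     ]
[[159 143 130 125 124 125 130 143 159 166 159 150 144 138 132 127 126 125
  126 129 138]
 [144 131 123 123 126 135 150 168 183 192 194 191 185 174 156 140 130 126
  127 133 145]
 [131 124 123 128 143 169 193 213 223 228 229 229 227 219 200 172 151 135
  132 144 169]
 [126 122 129 149 181 211 227 235 238 240 242 241 240 237 230 218 191 160
  140 148 174]
 [132 130 146 182 217 232 239 241 242 242 241 242 242 242 240 237 226 196
  159 143 152]
 [150 148 173 213 233 239 241 240 236 231 229 229 233 238 241 242 239 225
  190 152 133]
 [167 168 200 228 239 241 238 227 210 190 181 185 200 222 235 242 243 238
  220 175 138]
 [167 184 220 236 241 239 226 195 158 136 128 132 149 181 221 238 244 243
  233 196 149]
 [160 195 228 240 241 233 204 155 120 107 103 104 113 143 193 231 243 245
  238 206 154]
 [157 203 233 242 240 225 179 129 104  97  97 
[... 3097 characters left out ...]
138 133 137 150 161 169 171 170 155 117
   77]
 [116 153 169 169 167 163 163 162 158 154 156 162 168 172 172 171 156 117
   77]]
{'time_s': 0.1, 'q': [0.971, 0.181, 1.608, 0.0, 1.354, -0.206], 'dq': [-0.001, -0.0, -0.002, 0.0, -0.0, 0.001], 'joint_efforts': [-0.0, -44.588, -35.224, -0.0, 0.004, 0.0], 'eef_pos': [0.22, 0.531, 0.23], 'eef_rot': [-0.0, 0.196, 0.981, -0.001], 'wrist_force': [0.246, -0.333, 0.691], 'torque': [0.001, -0.007, 0.008], 'grasp_force': 0.0, 'opening': 1.0}
red [ 0.62970578 -0.13523511  0.1       ]
blue [ 0.55022588 -0.13674541  0.1       ]
or [ 0.68742025 -0.03795469  0.1       ]
tang A (array([ 0.60894477, -0.0568984 ,  0.10987473]), np.float64(0.0019429787508551733))
```

Estimates:
- **Hub:** (0.5578, 0.1590). The keyway points about 12° from -x toward +y.
- **Oiler:** (0.4935, 0.1724).
- **Keyed shaft:** (0.6095, -0.0572), yaw about +17°.

First I'll move to the oiler with the fingers shut, swinging clear of the blue box.

Call:
servo_tool(commands="0 0 0 -34 -50 -12 0; 0 0 0 -34 -50 -12 0; 0 0 0 -34 -50 -12 0; 0 0 0 -34 -50 -12 0; 0 0 0 -34 -50 -12 0")

```text
time_s: 0.72
eef_pos: [0.2814, 0.2332, 0.2914]
eef_rot: [0.0, 0.195, 0.981, -0.0]
wrist_force: [2.9, -1.4, 0.7]
opening: -0.001
grasp_force: 0.0
```

Call:
servo_tool(commands="0 0 0 -50 5 15 0; 0 0 0 -50 5 30 0; 0 0 0 -50 5 34 0; 0 0 0 -45 5 35 0; 0 0 0 -24 4 35 0")

```text
time_s: 1.35
eef_pos: [0.4949, 0.1719, 0.1408]
eef_rot: [0.0, 0.196, 0.981, -0.0]
wrist_force: [-0.3, -0.0, 0.4]
opening: 0.001
grasp_force: 0.0
```

```bash
python3 - <<'E'
from h import *
o=get_obs(); print(o["eef_pos"],o["dq"].round(3) if hasattr(o["dq"],"round") else o["dq"])
p=np.array(o["eef_pos"]); print(proj("top",p),proj("side",p),proj("side",[.4935,.1724,.111]))
a,b=camera("top"),camera("side")
A=cv2.resize(a[170:245,130:230],(400,300),interpolation=2);B=cv2.resize(b[150:225,220:320],(400,300),interpolation=2)
cv2.imwrite("pics/p1.png",np.hstack([A,B]))
E
```

```text
[0.49489549 0.17192273 0.14078481] [-0.114  0.709 -0.161  0.006 -0.531 -0.124]
[169.22487376 218.11524127] [272.19244804 201.65670322] [272.57815982 216.36497314]
```

View pics/p1.png

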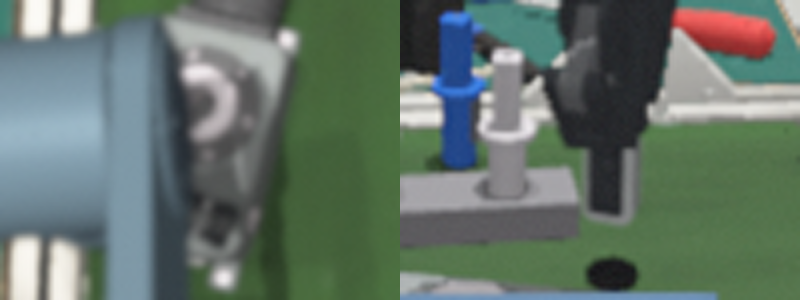

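The picture shows the shut fingers right above the black oiler cap; in the side half the tips are at (610,215) and the cap at (612,272). Now I'll press.

Call:
servo_tool(commands="0 0 0 0 0 26 0; 0 0 0 0 0 5 0; 0 0 0 0 0 4 0; 0 0 0 0 0 2 0; 0 0 0 0 0 0 0")

```text
time_s: 2.08
eef_pos: [0.4934, 0.1734, 0.1063]
eef_rot: [0.0, 0.196, 0.981, 0.0]
wrist_force: [-2.4, 0.7, 4.8]
opening: -0.001
grasp_force: 2.2
```

Call:
servo_tool(commands="0 0 0 0 0 3 0; 0 0 0 0 0 1 0; 0 0 0 0 0 0.5 0; 0 0 0 0 0 0.5 0; 0 0 0 0 0 0 0")

```text
time_s: 2.7
eef_pos: [0.4937, 0.1734, 0.1025]
eef_rot: [0.001, 0.195, 0.981, 0.0]
wrist_force: [-8.0, 0.5, 16.7]
opening: 0.0
grasp_force: 8.4
```

The force is 16.7 N and the motion has stopped, so the plunger is at its stop. I'll lift off, then turn.

Call:
servo_tool(commands="0 0 0 0 0 -15 0; 0 0 -0.175 0 0 -30 0.5; 0 0 -0.175 0 0 -30 0.5; 0 0 -0.175 0 0 -15 0.5; 0 0 -0.175 0 0 0 0.5")

```text
time_s: 3.32
eef_pos: [0.4946, 0.1731, 0.1926]
eef_rot: [0.002, -0.155, 0.988, -0.0]
wrist_force: [0.1, 0.0, -0.1]
opening: 0.502
grasp_force: 0.0
```

```bash
cat >> h.py <<'E'
from scipy.spatial.transform import Rotation as Ro
def st():
    o=get_obs(); w,x,y,z=o["eef_rot"]; R=Ro.from_quat([x,y,z,w]).as_matrix(); return np.array(o["eef_pos"]),R,o
def to(X):
    p,R,o=st(); d=R.T@(np.array(X)-p)*1000
    print("pos",p.round(4),"f",np.round(o["wrist_force"],1),"yaw_y",np.degrees(np.arctan2(R[1,1],R[0,1])).round(1),"tilt",R[:,2].round(4),"delta",d.round(1),"q",np.round(o["q"],2),"op",o["opening"],"t",o["time_s"])
E
python3 - <<'E'
from h import *
b=camera("side"); Y,X=np.mgrid[:384,:512]
m=(b.max(2)<70)&(X>260)&(X<285)&(Y>208)&(Y<226); print(X[m].mean(),Y[m].mean(),m.sum(),proj("side",[.4935,.1724,.111])-proj("side",[.4935,.1724,.103]))
to([.6095,-.0572,.135])
E
```

```text
272.61728395061726 218.2962962962963 81 [ 0.11528471 -3.82940841]
pos [0.494  0.173  0.1917] f [-0.6  0.2 -0.5] yaw_y 108.3 tilt [ 3.e-03  1.e-04 -1.e+00] delta [ -37.3 -254.8   57. ] q [ 0.11  0.1   1.78 -0.    1.26 -1.78] op 0.5006176190416657 t 3.375
```

The oiler cap is back at its first pixel, row 218.3, so it has sprung up. On to the shaft.

Call:
servo_tool(commands="0 0 0 -8 -55 0 0.5; 0 0 0 -8 -55 0 0.5; 0 0 0 -8 -55 0 0.5; 0 0 0 -8 -55 20 0.5; 0 0 0 -5.5 -35 25 0.5")

```text
time_s: 4.0
eef_pos: [0.6073, -0.0617, 0.1456]
eef_rot: [0.001, -0.15, 0.989, -0.001]
wrist_force: [-0.2, 0.8, 0.0]
opening: 0.502
grasp_force: 0.0
```

```bash
python3 - <<'E'
from h import *
a,b=camera("top"),camera("side")
to([.6095,-.0572,.070])
A=cv2.resize(a[140:240,210:310],(400,400),interpolation=2);B=cv2.resize(b[130:230,170:270],(400,400),interpolation=2)
cv2.imwrite("pics/p2.png",np.hstack([A,B]))
E
```

```text
pos [ 0.6051 -0.0621  0.142 ] f [-0.1  0.7 -0.5] yaw_y 107.2 tilt [-4.e-03  2.e-04 -1.e+00] delta [-6.   3.3 72. ] q [-0.3   0.35  1.59 -0.    1.21 -2.17] op 0.5026960787055585 t 4.1
```

View pics/p2.png

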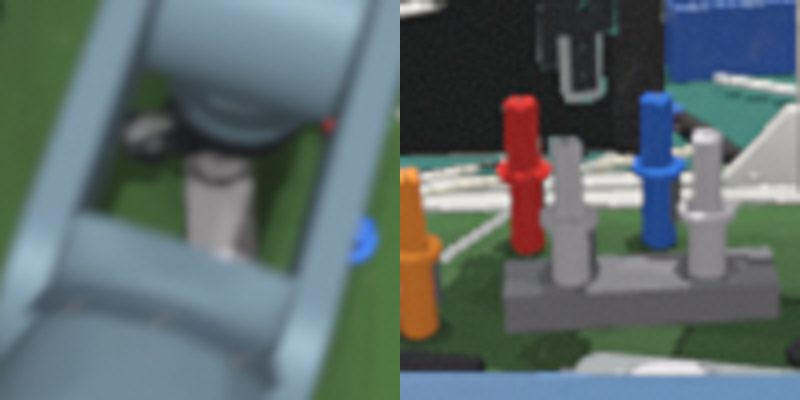

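The open fingers are above the keyed shaft; in the side half the near finger is at (580,95) and the tang top at (566,140). I'll centre and descend in part.

Call:
servo_tool(commands="0 0.004 0 -6 3 10 0.5; 0 0 0 0 0 0 0.5")

```text
time_s: 4.35
eef_pos: [0.6103, -0.0525, 0.1348]
eef_rot: [-0.002, -0.153, 0.988, 0.0]
wrist_force: [0.8, 1.0, 0.1]
opening: 0.503
grasp_force: 0.0
```

```bash
python3 - <<'E'
from h import *
to([.6095,-.0572,.071])
E
```

```text
pos [ 0.6103 -0.0525  0.1348] f [0.8 1.  0.1] yaw_y 107.6 tilt [-4.7e-03 -7.0e-04 -1.0e+00] delta [ 1.9 -4.3 63.8] q [-0.28  0.36  1.58 -0.    1.2  -2.16] op 0.5033192613345331 t 4.35
```

Call:
servo_tool(commands="0 -0.005 0 1 -2 10 0.5; 0 0 0 0 0 0 0.5; 0 0 0 0 0 0 0.5")

```text
time_s: 4.72
eef_pos: [0.6101, -0.0561, 0.1255]
eef_rot: [0.001, -0.153, 0.988, 0.0]
wrist_force: [0.1, -0.2, 0.1]
opening: 0.501
grasp_force: 0.0
```

```bash
python3 - <<'E'
from h import *
to([.6095,-.0572,.071])
E
```

```text
pos [ 0.6101 -0.0561  0.1255] f [ 0.1 -0.2  0.1] yaw_y 107.6 tilt [ 1.2e-03  2.0e-04 -1.0e+00] delta [ 1.  -0.8 54.5] q [-0.29  0.37  1.59  0.    1.17 -2.16] op 0.5006118860308025 t 4.725
```

Well centred. I'll go down and close.

Call:
servo_tool(commands="0 0 0 0.5 -0.5 25 0.5; 0 0 0 0.5 -0.5 25 0.5; 0 0 0 0 0 4 0.5; 0 0 0 0 0 0 0.5; 0 0 0 0 0 0 0.15")

```text
time_s: 5.35
eef_pos: [0.6106, -0.0578, 0.0727]
eef_rot: [0.002, -0.153, 0.988, -0.0]
wrist_force: [0.4, 0.2, 0.2]
opening: 0.298
grasp_force: 0.0
```

Call:
servo_tool(commands="0 0 0 0 0 0 0; 0 0 0 0 0 0 0; 0 0 0 0 0 0 0")

```text
time_s: 5.72
eef_pos: [0.6105, -0.0578, 0.0727]
eef_rot: [0.002, -0.153, 0.988, -0.0]
wrist_force: [-0.4, 0.6, 6.4]
opening: 0.179
grasp_force: 58.9
```

```bash
python3 - <<'E'
from h import *
to([.6095,-.0572,.071]); print(get_obs()["grasp_force"],get_obs()["torque"])
E
```

```text
pos [ 0.6105 -0.0578  0.0727] f [-0.4  0.6  6.4] yaw_y 107.5 tilt [ 3.1e-03 -3.0e-04 -1.0e+00] delta [0.8 0.9 1.7] q [-0.29  0.44  1.62  0.    1.08 -2.17] op 0.17861313679798768 t 5.725
58.89307200908661 [0.03421505 0.11370638 0.01608023]
```

Gripped on the flats (opening about 15 mm, 59 N). Lift.

Call:
servo_tool(commands="0 0 0 0 0 -10 0; 0 0 0 0 0 -30 0; 0 0 0 0 0 -35 0; 0 0 0 0 0 -35 0; 0 0 0 0 0 -10 0")

```text
time_s: 6.35
eef_pos: [0.6106, -0.0579, 0.194]
eef_rot: [0.002, -0.153, 0.988, -0.001]
wrist_force: [1.0, -0.5, -3.2]
opening: 0.184
grasp_force: 59.5
```

```bash
python3 - <<'E'
from h import *
b=camera("side"); p,R,o=st(); to([.5578,.159,.2]); print(o["grasp_force"],proj("side",p),proj("side",p-[0,0,.062]))
u,v=proj("side",p-[0,0,.03]).astype(int); print(u,v)
cv2.imwrite("pics/p3.png",cv2.resize(b[v-35:v+40,u-40:u+60],(800,600),interpolation=2))
E
```

```text
pos [ 0.6104 -0.0579  0.1938] f [ 0.6 -0.3 -0.4] yaw_y 107.6 tilt [ 4.3e-03 -8.0e-04 -1.0e+00] delta [-15.2 222.6  -6.6] q [-0.29  0.3   1.55  0.    1.3  -2.17] op 0.17890489969327814 t 6.4
59.4843864440918 [209.2130711  130.05514456] [210.37413154 156.35222718]
209 142
```

View pics/p3.png

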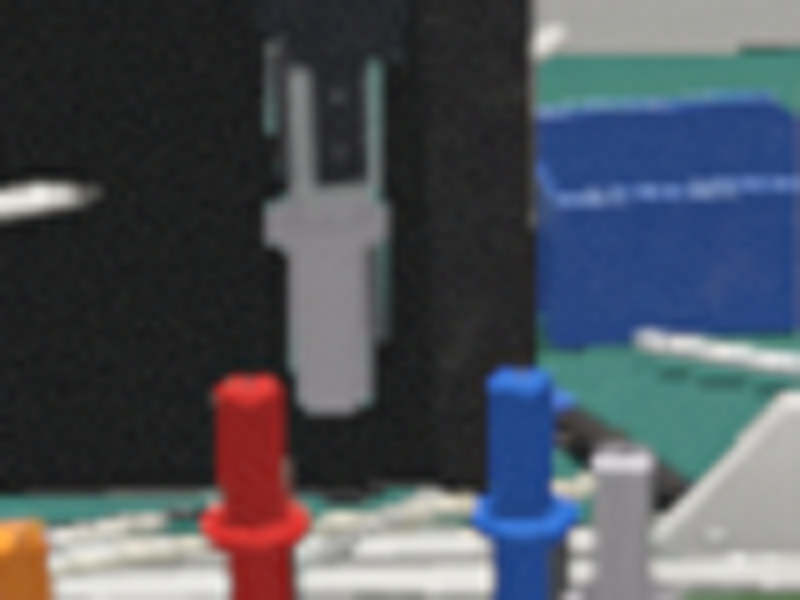

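The shaft is held straight. In the crop the collar centre is at (327,222), the nose at (335,410) and the key on the right (-x) flank at (382,290). The key lies along +tool x, and the axis is about 0.8 mm toward +tool x of the TCP. Next I'll turn to a tool yaw of 78° and go over the hub.

Call:
servo_tool(commands="0 0 0.172 -4 40 0 0; 0 0 0.172 -4 45 0 0; 0 0 0.172 0 45 0 0; 0 0 0 0 40 0 0; 0 0 0 0 0 0 0")

```text
time_s: 7.02
eef_pos: [0.608, 0.1137, 0.1891]
eef_rot: [-0.001, 0.103, 0.995, 0.0]
wrist_force: [1.1, -1.2, -2.4]
opening: 0.18
grasp_force: 59.6
```

```bash
python3 - <<'E'
from h import *
p,R,o=st(); to(np.array([.5578,.159,.165])-R[:,0]*.0008)
E
```

```text
pos [0.608  0.1137 0.1891] f [ 1.1 -1.2 -2.4] yaw_y 78.2 tilt [-0.0022  0.001  -1.    ] delta [57.5 34.  24.3] q [-0.01  0.32  1.53  0.    1.3  -1.37] op 0.1798527285841552 t 7.025
```

Call:
servo_tool(commands="0 0 0 30 17 0 0; 0 0 0 27.5 17 10 0; 0 0 0 0 0 5 0; 0 0 0 0 0 0 0; 0 0 0 0 0 0 0")

```text
time_s: 7.65
eef_pos: [0.5607, 0.1552, 0.1763]
eef_rot: [0.001, 0.105, 0.994, 0.0]
wrist_force: [0.5, 0.1, -1.9]
opening: 0.18
grasp_force: 59.6
```

```bash
python3 - <<'E'
from h import *
a,b=camera("top"),camera("side")
p,R,o=st(); to(np.array([.5578,.159,.15])-R[:,0]*.0008)
print(proj("side",p+R[:,0]*.0008+[0,0,-.012]),proj("side",p+R[:,0]*.0008+[0,0,-.06]))
A=cv2.resize(a[150:240,130:230],(400,360),interpolation=2);B=cv2.resize(b[130:220,180:280],(400,360),interpolation=2)
cv2.imwrite("pics/p4.png",np.hstack([A,B]))
E
```

```text
pos [0.5607 0.1554 0.1765] f [-0.7  0.5 -1.5] yaw_y 77.9 tilt [ 1.4e-03  2.0e-04 -1.0e+00] delta [ 2.8  2.9 26.5] q [ 0.07  0.25  1.64  0.    1.25 -1.29] op 0.17908956527198322 t 7.75
[234.65064877 186.22528967] [235.06292789 209.87007219]
```

View pics/p4.png

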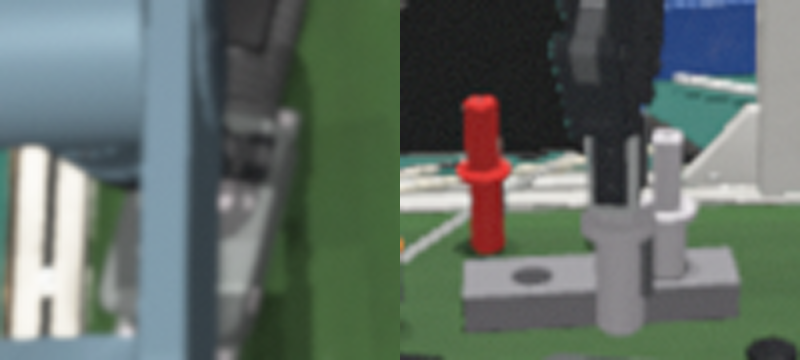

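The shaft is held above the hub. In the side half the collar is at (618,225) and the key on its right; the measured column of 234.5 agrees with the predicted 234.65. I'll correct, then descend to just above the face.

Call:
servo_tool(commands="0 -0.001 0 2.8 2.9 10 0; 0 0 0 0 0 15 0; 0 0 0 0 0 0 0; 0 0 0 0 0 0 0")

```text
time_s: 8.25
eef_pos: [0.5578, 0.1596, 0.151]
eef_rot: [0.001, 0.105, 0.995, 0.0]
wrist_force: [-0.4, -0.5, -2.2]
opening: 0.18
grasp_force: 59.6
```

```bash
python3 - <<'E'
from h import *
p,R,o=st(); to(np.array([.5578,.159,.1457])-R[:,0]*.0008)
E
```

```text
pos [0.5578 0.1596 0.151 ] f [-0.4 -0.5 -2.2] yaw_y 78.0 tilt [ 0.0014  0.     -1.    ] delta [-0.9 -0.6  5.3] q [ 0.07  0.27  1.67 -0.    1.2  -1.29] op 0.180298153166104 t 8.25
```

Call:
servo_tool(commands="0 0 0 -0.9 -0.6 3 0; 0 0 0 0 0 3 0; 0 0 0 0 0 2 0; 0 0 0 0 0 2 0; 0 0 0 0 0 0 0")

```text
time_s: 8.88
eef_pos: [0.5586, 0.1588, 0.1411]
eef_rot: [0.001, 0.105, 0.994, 0.0]
wrist_force: [1.0, -0.6, -2.4]
opening: 0.181
grasp_force: 59.6
```

The nose has entered freely. On toward the key.

Call:
servo_tool(commands="0 0 0 0 0 3 0; 0 0 0 0 0 3 0; 0 0 0 0 0 3 0; 0 0 0 0 0 1 0; 0 0 0 0 0 0 0")

```text
time_s: 9.5
eef_pos: [0.5587, 0.1588, 0.1312]
eef_rot: [0.001, 0.105, 0.995, 0.0]
wrist_force: [0.0, -0.1, -2.4]
opening: 0.18
grasp_force: 59.6
```

```bash
python3 - <<'E'
from h import *
p,R,o=st(); to([.5586,.1588,.1277]);print(o["torque"])
E
```

```text
pos [0.5587 0.1588 0.1312] f [ 0.  -0.1 -2.4] yaw_y 78.0 tilt [ 1.7e-03  1.0e-04 -1.0e+00] delta [ 0.1 -0.1  3.5] q [ 0.07  0.3   1.68 -0.    1.16 -1.29] op 0.18014715699568584 t 9.5
[ 0.06136752 -0.02820815 -0.00494932]
```

Call:
servo_tool(commands="0 0 0 0 0 2 0; 0 0 0 0 0 1.5 0; 0 0 0 0 0 1 0; 0 0 0 0 0 1 0; 0 0 0 0 0 0 0")

```text
time_s: 10.12
eef_pos: [0.5588, 0.1589, 0.1258]
eef_rot: [0.001, 0.105, 0.995, 0.0]
wrist_force: [-0.5, 0.3, -2.2]
opening: 0.177
grasp_force: 59.7
```

Call:
servo_tool(commands="0 0 0 0 0 1 0; 0 0 0 0 0 1 0; 0 0 0 0 0 1 0; 0 0 0 0 0 1 0; 0 0 0 0 0 0 0")

```text
time_s: 10.75
eef_pos: [0.5588, 0.1589, 0.1217]
eef_rot: [0.001, 0.105, 0.995, 0.0]
wrist_force: [0.3, 1.1, -2.5]
opening: 0.18
grasp_force: 59.6
```

The key has slipped straight into the keyway. Going deeper.

Call:
servo_tool(commands="0 0 0 0 0 4 0; 0 0 0 0 0 4 0; 0 0 0 0 0 4 0; 0 0 0 0 0 3 0; 0 0 0 0 0 0 0")

```text
time_s: 11.38
eef_pos: [0.5586, 0.1589, 0.1064]
eef_rot: [0.001, 0.105, 0.995, 0.0]
wrist_force: [-0.4, 0.8, -3.4]
opening: 0.179
grasp_force: 59.6
```

Call:
servo_tool(commands="0 0 0 0 0 2 0; 0 0 0 0 0 2 0; 0 0 0 0 0 2 0; 0 0 0 0 0 2 0; 0 0 0 0 0 0 0")

```text
time_s: 12.0
eef_pos: [0.559, 0.1589, 0.0993]
eef_rot: [0.001, 0.105, 0.995, 0.0]
wrist_force: [-1.0, 1.2, 4.5]
opening: 0.174
grasp_force: 60.6
```

Call:
servo_tool(commands="0 0 0 0 0 2 0; 0 0 0 0 0 1 0; 0 0 0 0 0 1 0; 0 0 0 0 0 0.5 0; 0 0 0 0 0 0 0")

```text
time_s: 12.62
eef_pos: [0.5591, 0.1589, 0.0957]
eef_rot: [0.001, 0.105, 0.995, 0.0]
wrist_force: [-4.7, 1.0, 11.1]
opening: 0.185
grasp_force: 61.7
```

Call:
servo_tool(commands="0 0 0 0 0 0.5 0; 0 0 0 0 0 0.5 0; 0 0 0 0 0 0 0; 0 0 0 0 0 0 0")

```text
time_s: 13.12
eef_pos: [0.5591, 0.1589, 0.0956]
eef_rot: [0.001, 0.105, 0.995, 0.0]
wrist_force: [-7.8, 0.7, 18.1]
opening: 0.179
grasp_force: 62.5
```

```bash
python3 - <<'E'
from h import *
p,R,o=st(); to([.5586,.1588,.0957]);print(o["torque"],o["grasp_force"])
b=camera("side"); cv2.imwrite("pics/p5.png",cv2.resize(b[170:230,195:275],(800,600),interpolation=2))
E
```

```text
pos [0.5591 0.1589 0.0956] f [-7.8  0.7 18.1] yaw_y 78.0 tilt [ 2.6e-03 -1.0e-04 -1.0e+00] delta [ 0.5 -0.2 -0.1] q [ 0.07  0.35  1.7  -0.    1.09 -1.29] op 0.17890326755493136 t 13.125
[ 0.01614322  1.45040651 -0.03454358] 62.52523899078369
```

View pics/p5.png

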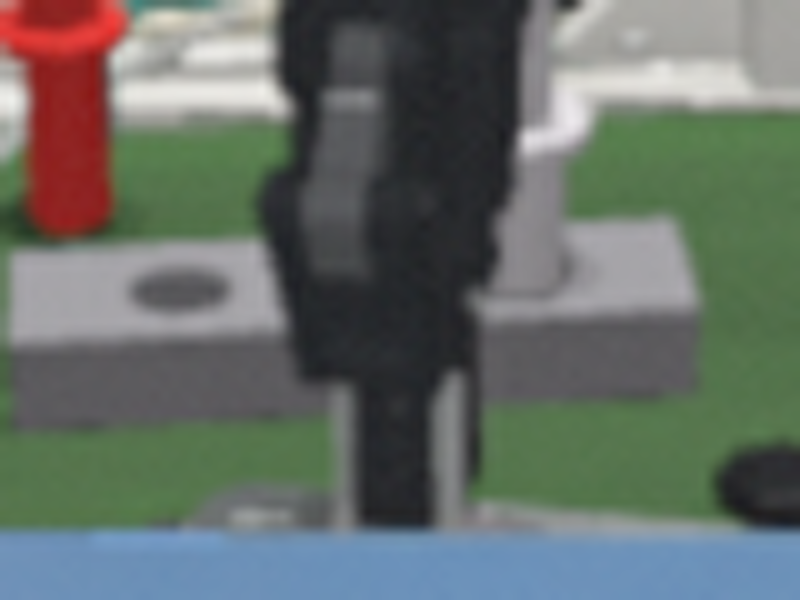

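The shaft is home. The last 1 mm of push moved it only 0.1 mm, the force rose to 18 N, and the TCP height of 0.0956 matches the predicted 0.0957. The picture shows the fingers still on the tang just above the drive (400,510), the keyed shaft's stand hole empty at (180,290), and the oiler cap up at (770,485).

```bash
python3 -c "
from bench import *
print(hand_in())"
```

```text
the job is handed in; nothing more can be done
None
```

The job is handed in at about 13 s: the oiler was pressed to its stop and sprang back, and the arm still holds the keyed shaft pushed home in the hub; its collar is hidden from the camera, so "home" rests on height and force readings.

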